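Clamp the sliding cover of a bench test cell with its draw latch

ROBOT

A 7-joint arm with a two-finger parallel gripper is mounted at the origin on a cart in front of the work surface, level with it; the furniture and walls round the work are solid. World frame = base frame: x ahead of the robot, y to its left, z up, the work surface at z = 0. Lengths are in m, angles in rad, forces in N, time in s.
With the tool pointing down it reaches from about 0.4 to 0.85 m from the base axis. Payload 4.5 kg.
Tool frame: the origin (TCP) lies on the centre line of the jaws, within the pads' length; the fingertips stand 8 mm ahead of it and the grasp point (between the pads) lies 11 mm behind it; z points along the fingers, x is the direction in which the jaws open and shut, and the axes are right-handed (so a half turn about z gives the same grasp; the last joint's range is limited). The gripper opens to 88 mm and grips with 3 to 60 N. Pads are 18 mm wide; open, the fingers measure 123 mm over their backs; the gripper's body (75 mm by 187 mm) begins 45 mm behind the grasp point.
Start: joints at [1.338, 0.689, -0.195, 1.565, 0.157, 0.902, -0.215], TCP at [0.165, -0.603, 0.247] pointing down, gripper open.
Joint ranges: [-3.01, 3.01], [-0.46, 2.08], [-1.47, 1.51], [0.13, 2.56], [-1, 4.14], [0.04, 2.09], [-2.66, 2.66]. Speed limits (rad/s): [2.57, 2.57, 3.14, 3.14, 3.14, 3.14, 3.14].

INTERFACE

Orientations are given as a unit quaternion [x, y, z, w].
In Python, from plant import r gives the robot as it stands.
- The arm moves only by the shell command python3 -m pendant 'ROWS' [FORCE]. ROWS is JSON, a list of rows, each a list of 3 entries, a list of its own where there are three numbers: the turn, a rotation vector about the tool's x, y, z in rad, then the shift along the tool's x, y, z in m, then the opening, from 0 (shut) to 1 (fully open). In form: [[[wx, wy, wz], [tx, ty, tz], claw], ...]. A call has 1 to 10 rows; each row is the pose to reach, as a shift and turn from the pose commanded when the call began, along the tool's axes at that moment; what a row does not reach only later rows make up. A row lasts 1/10 s, in which the tool goes at most 50 mm and 8.59 degrees, less where a joint would pass 70% of its speed; a pose out of reach is approached as far as the arm can. A call with a gripper value outside its range is refused whole. The fingers move at their own pace and stop on an object; FORCE is the grip in N (left out, the last holds). Time passes only in rows, so rows that repeat a pose let the fingers close. It gives the time, the measured TCP pose, the force and the opening at its end, in the units of the state.
- r.get_state(): the state, without advancing time (a new reading comes with each control period).
- r.snapshot(name): name is "side" or "top" or "wrist"; returns a dict with "image" (384x512x3 uint8, red, green, blue), "mtx" (3x3 intrinsics, pixels), "R" (3x3) and "t" (3): a world point X has camera coordinates R X + t; the wrist camera has in their place "T_tool_cam" (4x4, takes a point from camera to tool coordinates, whose origin is the TCP and whose axes are the tool frame's). Camera axes: x right, y down, z forward; pixel columns grow to the right and rows downward; lengths in m; the calibration is good to about 2 mm. A picture is of the moment at which its call begins: read the wrist's pose just before it. There is no depth.
- r.finish_job(): hands the job in, once; it reports no verdict.
The state is a dict: "clock": time; "q": joint angles; "qd": joint speeds; "joint_torque": joint torques, N m; "tool_pos": TCP position; "eef_rot": TCP orientation; "contact_force": force on the tool from outside, world axes, zero at the start; "moment": the same for the moment, N m; "opening": opening from 0.0 (shut) to 1.0 (fully open).
Only numpy, scipy, OpenCV 4.12 (cv2) and the standard library are available. Lean on these libraries where they do the work, as an engineer would, in place of code of your own. Each camera call takes 0.05 s, during which the arm holds its last target. There are 200 camera calls.

TASK

Shut the small metal test cell: slide its end cover up against the gasket, hook the latch's wire loop over the keeper on the cover so that its cross-bar sits under the keeper's lip, then swing the lever over past centre and press it firmly down onto its rubber rest, without forcing it. Do not crush the gasket, leave the cell clamped and let go, and do not disturb the other things on the bench.

Things in the scene. Friction and masses are not known exactly. Their poses are not given: they have to be found in the camera images.
- cell: Fixed metal test cell: dark base plate 120 x 272 x 10 mm, housing 92 mm wide (its x), roof 75 mm high, from y = 2 to 142 mm. Origin on the bench under the middle of the housing's open face; z up; -y runs along the guide rods to the sliding cover (rods end in a block 38 mm high at y = -116 to -126 mm). The latch lever stands on the roof and swings in the cell's y-z plane.
- gasket: Black rubber frame, 92 x 62 mm, standing 6 mm proud of the housing's open face (it meets the cover at the cell's y = -6 mm). It gives about 1 mm for each 8 N.
- cover (a joint): Slide of the end cover along the guide rods, m: 0 when the cover just touches the gasket, positive when open (towards the cell's -y), slightly negative when the gasket is squeezed. It stays where it is left; sliding it takes about 1.5 N. Clamped, it stands near -0.0025; more than 40 N on the gasket would crush it.
- cover_face (a point): Centre of the cover's outer face (away from the housing), 50 mm above the bench. The cover is a block 92 mm wide (cell x), 40 mm thick (cell y), top at z = 75.5 mm; push this face towards the cell's +y. Axes as the cell's.
- keeper_seat (a point): Where the middle of the cross-bar must end, in the keeper (a steel hook 28 mm wide on the cover's top); 89 mm above the bench, axes as the cell's. Post face 3 mm to +y of it; the lip overhangs to 2 mm past it (-y), underside 5 mm and top 10 mm above it; a ledge 4 mm below it carries the bar. Bring the bar down outside the lip (8 to 12 mm to -y of this point), then draw it to +y.
- lever (a joint): Hinge of the latch lever, rad: 0 with the handle straight up, growing as it swings to the cell's +y (closing), 1.57 when level; passes centre at about 1.40. Stiff (0.06 Nm), stays where it is left; range -0.5 to 1.85. It follows when the wire loop is pulled.
- lever_hinge (a point): Centre of the lever's hinge, on the cell at y = +35 mm, 89 mm above the bench; its axis is the cell's x. Axes as the cell's.
- handle (a point): Centre of the lever's round rubber cross handle, diameter 16 mm, 50 mm long along the cell's x, 80 mm from lever_hinge. The stem is 14 mm wide.
- bail (a joint): Hinge of the wire loop on the lever, rad. Lever plus bail is the loop's angle above level: 0 when it points along the cell's -y, growing upward. Stiff (0.06 Nm), stays where it is left; range -2.2 to 1.1. Its axis is parallel to the lever's hinge and 18 mm from it, along the lever (0.175 rad further towards closing than the handle).
- bail_bar (a point): Middle of the loop's 6 mm cross-bar, 52 mm wide, 78 mm from the loop's hinge on the lever. The loop is a ladder of 6 mm wire: two arms, this cross-bar, and the roller at the free end.
- bail_grip (a point): Centre of the grey roller across the loop's free end: diameter 16 mm, 44 mm long along the cell's x between the loop's two wire arms (46 mm apart inside), 46 mm beyond the cross-bar, 124 mm from the loop's hinge. It spins freely. Pinch it from above, fingers closing along the cell's y between the arms; it may creep some mm. Pulling it carries loop and lever along.
- rest: Bracket on the roof at the cell's y = 105 mm (origin at bench level) with a 30 x 14 mm rubber pad; the lever's stem lands on it 70 mm from the hinge. A shim sets the pad up to 6 mm lower or higher, not measured: home is anywhere from 1.48 to 1.66 rad, found by feel. It gives only 1 mm per 25 N; about 12 N on the handle is a firm press, over 25 N is forcing it.
- marker_a: Bystander: red and white marker 135 mm long, lying by the cell.
- timer: Bystander: small grey square timer 58 x 58 x 18 mm, behind the cell.
- screwdriver: Bystander: screwdriver with a yellow handle, 149 mm.
- meter: Bystander: white hand meter 144 x 66 x 28 mm.
- tape_masking: Bystander: roll of tape 96 mm across, 25 mm high.

How it is judged:
On the way, in this order (a step that is already met when the one before it is completed fails the run):
1. the cover has been slid against the gasket (within 1.5 mm) (value of joint cover below 0.0015 m), for 0.1 s.
2. the cross-bar lies in the keeper: below the lip's underside, outside the post, with the lever still open (z of bail_bar in the frame of keeper_seat between -0.006 and 0.003 m and y of bail_bar in the frame of keeper_seat between -0.016 and 0.002 m and value of joint lever below 1 rad), for 0.1 s.
3. the lever is past centre and pressed firmly (over 6 N) on its rubber rest (value of joint lever above 1.45 rad and contact force between lever and rest above 6 N), for 0.1 s.
At the end, for the whole second after the job is handed in: The lever is past centre (over 1.45 rad) and at rest, the cross-bar sits in the keeper under its lip (within 4 mm along the draw line, 4 mm up and 6 mm down), pulling on it with over 8 N, and the cover squeezes the gasket by 1 to 7 mm (value of joint lever above 1.45 rad and value of joint cover between -0.007 and -0.001 m and contact force between bail and cover above 8 N and z of bail_bar in the frame of keeper_seat between -0.006 and 0.004 m and y of bail_bar in the frame of keeper_seat between -0.004 and 0.004 m and velocity of joint lever between -0.05 and 0.05 rad/s); the robot touches nothing.
It fails at once if the gasket is crushed (over 45 N) (contact force between cover and gasket above 45 N).
It fails at once if the lever is forced onto its rest (over 30 N) (contact force between lever and rest above 30 N).
It fails at once if a bystander is moved by over 20 mm (distance of any of marker_a, timer, screwdriver, meter, tape_masking from where it was at the start of the episode above 0.02 m).
It also fails if it takes over 72 s, if anything falls off the work surface, if the arm or the gripper's body presses on something with over 40 N, if the wrist force passes 120 N, or if a joint passes its speed limit or range.

## Working session

There is one attempt and no reset: what is moved stays moved. The work goes in short steps, Python scripts to look and compute and a shell command to move; the robot and the scene stay as the last step left them, time stands still between calls to the robot, and variables do not carry over. Pictures are saved under pics/ and viewed, about 8 in all and at most 12, crops included, and the job is handed in when it is done.

```bash
ls; mkdir -p pics; python3 - <<'E'
from plant import r
import cv2,numpy as np
print(r.get_state())
for n in("side","top"):
    s=r.snapshot(n); cv2.imwrite(f"pics/{n}0.png",s["image"][:,:,::-1]); np.savez(f"{n}0.npz",**s); print(n,s["mtx"].tolist(),s["R"].tolist(),s["t"].tolist())
a=np.load("side0.npz")["image"];b=np.load("top0.npz")["image"]
E
```

```text
pics
{'clock': 0.0, 'q': array([ 1.33784108,  0.68997131, -0.1945075 ,  1.56630193,  0.15728148,
        0.90250134, -0.21508599]), 'qd': array([-4.51995511e-05,  1.69105914e-03, -3.93705545e-04,  1.76943309e-03,
        8.79292406e-04, -1.68111793e-04,  3.43334483e-04]), 'joint_torque': array([-4.78576112e-04, -5.27564871e+01, -1.26685638e+00, -1.53434891e+01,
       -5.25085756e-02,  6.58734687e-03,  1.73044623e-04]), 'tool_pos': array([ 0.16454883, -0.60233006,  0.24592898]), 'eef_rot': array([ 7.94882335e-01, -6.06762944e-01, -7.47438491e-04, -4.95121443e-04]), 'contact_force': array([-0.13075341,  0.3310776 , -0.17640974]), 'moment': array([-0.04035828, -0.01112279,  0.0359315 ]), 'opening': 1.000574856136677}
side [[425.55121549827, 0.0, 250.37264694084317], [0.0, 425.55121549827, 196.72157830350153], [0.0, 0.0, 1.0]] [[-0.32950385297286583, 0.9441305132603286, 0.0066921451586551646], [0.7593506892452121, 0.26921410330947765, -0.5923768203787986], [-0.5610826513258608, -0.19010875968787558, -0.8056332402967744]] [0.18019853137854316, -0.3279432049741535, 1.8537643174039151]
top [[374.89192399190733, 0.0, 252.44113248988307], [0.0, 374.89192399190733, 190.71784461951492], [0.0, 0.0, 1.0]] [[0.016305542067155253, -0.9998546027895606, 0.004990248333158896], [-0.9989436126325086, -0.016504731168995992, -0.04288650871488202], [0.042962635843354705, -0.004285688925895172, -0.9990674876062288]] [-0.025267687103155884, 0.5286393842363665, 1.2821934553772314]
```

View pics/side0.png

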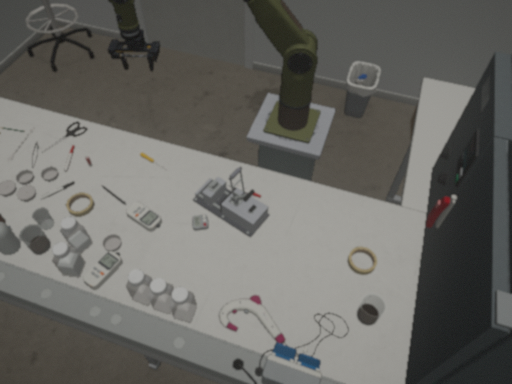

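View pics/top0.png

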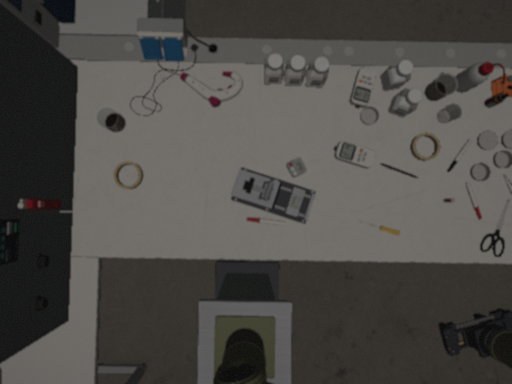

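The side view shows the cell at about (232,203). The top view shows it at about (273,195), with the marker alongside at (262,220). I'll crop and enlarge both, and get a rough world position.

```bash
cat > h.py <<'E'
import numpy as np,cv2
from scipy.spatial.transform import Rotation as Ro
def ray(s,uv):
    d=np.linalg.inv(s["mtx"])@np.array([uv[0],uv[1],1.]); R=s["R"]
    return -R.T@s["t"], R.T@d
def onplane(s,uv,z):
    o,d=ray(s,uv); return o+d*(z-o[2])/d[2]
def proj(s,X):
    c=s["R"]@np.asarray(X,float)+s["t"]; p=s["mtx"]@c; return p[:2]/p[2]
def tri(s1,u1,s2,u2):
    o1,d1=ray(s1,u1);o2,d2=ray(s2,u2);d1/=np.linalg.norm(d1);d2/=np.linalg.norm(d2)
    ab=np.linalg.lstsq(np.c_[d1,-d2],o2-o1,rcond=None)[0]
    p,q=o1+ab[0]*d1,o2+ab[1]*d2; return (p+q)/2,np.linalg.norm(p-q)
def wristcam(r):
    st=r.get_state(); s=dict(r.snapshot("wrist")); T=np.eye(4);T[:3,:3]=Ro.from_quat(st["eef_rot"]).as_matrix();T[:3,3]=st["tool_pos"]
    W=np.linalg.inv(T@s["T_tool_cam"]); s["R"]=W[:3,:3];s["t"]=W[:3,3]; return s
E
python3 - <<'E'
from h import *
t=dict(np.load("top0.npz"));s=dict(np.load("side0.npz"))
for uv in [(246,170),(314,190),(302,222),(234,199)]: print(onplane(t,uv,0.04).round(3))
f=lambda a,x,y:cv2.resize(cv2.convertScaleAbs(a["image"][y:y+75,x:x+80,::-1],alpha=1.6),None,fx=5,fy=5,interpolation=cv2.INTER_CUBIC)
cv2.imwrite("pics/c1.png",np.hstack([f(t,235,160),f(s,190,160)]))
from plant import r
w=r.snapshot("wrist");print(w["T_tool_cam"].round(4).tolist(),w["mtx"].tolist())
E
```

```text
[0.598 0.006 0.04 ]
[ 0.534 -0.224  0.04 ]
[ 0.425 -0.185  0.04 ]
[0.499 0.045 0.04 ]
[[1.0, -0.0007, 0.0003, 0.0001], [0.0006, 0.9511, 0.3088, -0.0806], [-0.0005, -0.3088, 0.9511, -0.1385], [0.0, 0.0, 0.0, 1.0]] [[284.3606079199804, 0.0, 251.69752783694295], [0.0, 284.3606079199804, 190.33624231373364], [0.0, 0.0, 1.0]]
```

View pics/c1.png

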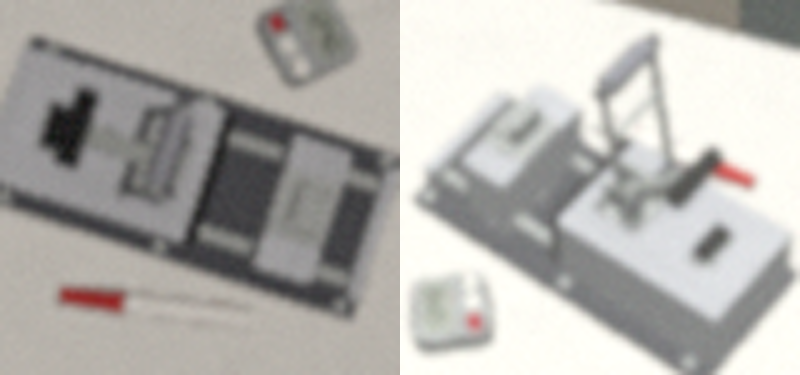

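The crops show the housing towards world +y (left in the top view) and the cover open on the right. The loop stands up off the roof and the handle leans towards the rest. Next I'll get rough positions by triangulation.

```bash
python3 - <<'E'
from h import *
t=dict(np.load("top0.npz"));s=dict(np.load("side0.npz"))
print("roller",tri(t,(269,187),s,(235.5,173.4)))
print("handle",tri(t,(251,184.4),s,(249,196)))
# plate corners (crop px) at z=.01
C=[onplane(t,(235+u/5,160+v/5),.01) for u,v in[(38,42),(398,160),(350,316),(5,198)]]
print(np.round(C,3),[np.linalg.norm(C[i]-C[i-1]).round(3) for i in range(4)])
E
```

```text
roller (array([ 0.53051085, -0.06096431,  0.22709431]), np.float64(0.0045063881006485165))
handle (array([ 0.54237818, -0.00945781,  0.14158721]), np.float64(0.0037293021184915693))
[[ 0.606  0.019  0.01 ]
 [ 0.528 -0.232  0.01 ]
 [ 0.42  -0.199  0.01 ]
 [ 0.497  0.04   0.01 ]] [np.float64(0.11), np.float64(0.262), np.float64(0.113), np.float64(0.251)]
```

```bash
python3 -m pendant '[[[0,0,0],[-0.04,-0.04,-0.01],1],[[0,0,0],[-0.06,-0.075,-0.03],1],[[0,0,0],[-0.09,-0.11,-0.05],1],[[0,0,0],[-0.12,-0.145,-0.064],1],[[0,0,0],[-0.15,-0.18,-0.064],1],[[0,0,0],[-0.18,-0.215,-0.064],1],[[0,0,0],[-0.2,-0.24,-0.064],1]]' && python3 -m pendant '[[[0,0,0.1],[-0.03,-0.035,0],1],[[0,0,0.2],[-0.06,-0.07,0],1],[[0,0,0.3],[-0.09,-0.105,0],1],[[0,0,0.4],[-0.12,-0.14,0],1],[[0,0,0.5],[-0.15,-0.175,0],1],[[0,0,0.57],[-0.175,-0.205,0],1],[[0,0,0.57],[-0.191,-0.225,0],1],[[0,0,0.57],[-0.191,-0.225,0],1],[[0,0,0.57],[-0.191,-0.225,0],1],[[0,0,0.57],[-0.191,-0.225,0],1]]'
python3 - <<'E'
from h import *
from plant import r
w=wristcam(r); np.savez("w1.npz",**w); cv2.imwrite("pics/w1.png",cv2.convertScaleAbs(cv2.resize(w["image"][:,:,::-1],(800,600),interpolation=cv2.INTER_CUBIC),alpha=1.3))
print(r.get_state()["q"].round(2))
E
```

```text
clock: 0.85
tool_pos: [0.3452, -0.3435, 0.3109]
eef_rot: [0.796, -0.605, 0.0, -0.001]
contact_force: [0.5, -0.2, -0.2]
opening: 1.0
clock: 1.85
tool_pos: [0.5093, -0.1046, 0.3105]
eef_rot: [-0.591, 0.806, -0.0, -0.001]
contact_force: [0.4, 0.4, -0.1]
opening: 0.999
[ 0.16  0.47 -0.07  1.8   0.04  0.88 -1.81]
```

View pics/w1.png

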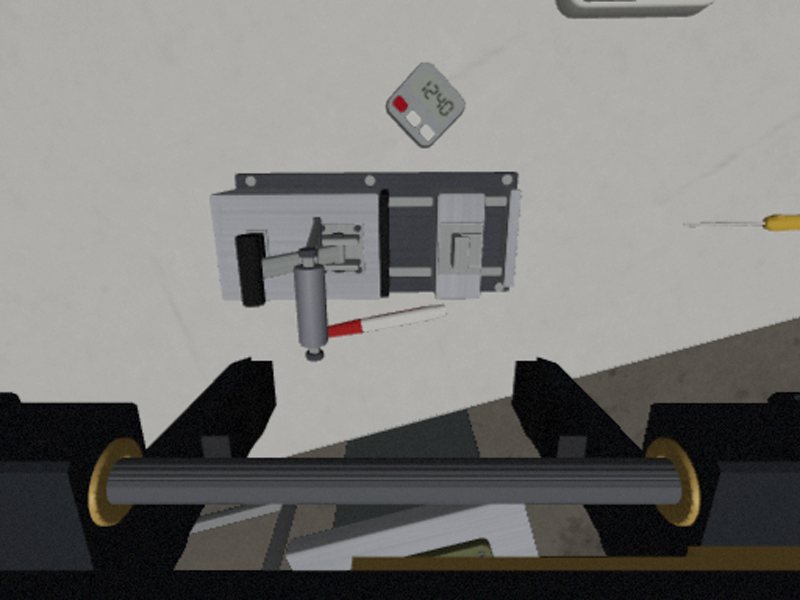

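The wrist view (800 px wide) is clear. The roof's open edge is at u=380, v=193..297. The cover top spans u=438..484 and the keeper is near (467,252). The roller is centred at (311,305), the handle at (251,269), and the plate's far edge runs (236,174)–(517,172).

```bash
python3 - <<'E'
from h import *
w=dict(np.load("w1.npz")); k=1.5625
P=lambda u,v,z:onplane(w,(u/k,v/k),z)
# roof edges near: far side (212.. ,195)-(380,193); near side (222,300)-(380,297)
e1,e2=P(380,193,.075),P(380,297,.075); print("face edge",e1.round(4),e2.round(4),np.linalg.norm(e1-e2))
p1,p2=P(236,174,.01),P(517,172,.01); d=p1-p2; print("plate far edge len",np.linalg.norm(d),"yaw",-np.arctan2(d[0],d[1]))
c=[P(u,v,.0755) for u,v in[(438,193),(484,193),(480,298),(436,298)]]; print("cover",[np.linalg.norm(c[i]-c[i-1]).round(4) for i in range(4)])
dx=e1-e2; print("yaw face",np.arctan2(dx[1],dx[0])); dc=(c[0]+c[1]-c[2]-c[3]);print("yaw cover",np.arctan2(dc[1],dc[0]))
yaw=-np.arctan2(d[0],d[1]); 
yaw=np.mean([yaw,np.arctan2(dx[1],dx[0])]); cx=np.array([np.cos(yaw),np.sin(yaw),0]);cy=np.array([-np.sin(yaw),np.cos(yaw),0])
o=(e1+e2)/2-.002*cy; o[2]=0; print("yaw",yaw,"origin",o)
L=lambda X:np.array([(X-o)@cx,(X-o)@cy,X[2]])
print("cover corners",[L(x).round(4) for x in c]); print("plate",L(p1).round(4),L(p2).round(4))
for n,u,v in[("roof far",212,195),("roof near",222,300)]: print(n,L(P(u,v,.075)).round(4))
print("block",[L(P(u,v,.038)).round(4) for u,v in[(512,189),(505,289)]])
# roller/handle: ray intersect cell x=0 plane
for n,u,v in[("roller",311,305),("handle",251,269),("keeper",467,252)]:
    O,D=ray(w,(u/k,v/k)); t=-((O-o)@cx)/(D@cx); print(n,L(O+t*D).round(4))
print(L(P(455,235,.099)),L(P(482,272,.099)))
R=Ro.from_quat
from plant import r
T=Ro.from_quat(r.get_state()["eef_rot"]).as_matrix(); print("tool x vs cell:",L(T[:,0]+o),"tool y",L(T[:,1]+o))
np.savez("cell.npz",o=o,yaw=yaw)
E
```

```text
face edge [ 0.5595 -0.1093  0.075 ] [ 0.474  -0.0814  0.075 ] 0.08990121726203221
plate far edge len 0.26757037340966877 yaw -0.29915302067320027
cover [np.float64(0.0907), np.float64(0.0378), np.float64(0.0908), np.float64(0.0389)]
yaw face -0.3152084407465376
yaw cover -0.28803457827811235
yaw -0.30718073070986895 origin [ 0.51612673 -0.09727158  0.        ]
cover corners [array([ 0.045 , -0.046 ,  0.0755]), array([ 0.0451, -0.0838,  0.0755]), array([-0.0456, -0.0861,  0.0755]), array([-0.0457, -0.0472,  0.0755])]
plate [0.057  0.1405 0.01  ] [ 0.0592 -0.1271  0.01  ]
roof far [0.0432 0.1399 0.075 ]
roof near [-0.0479  0.1424  0.075 ]
block [array([ 0.0455, -0.1163,  0.038 ]), array([-0.0487, -0.1175,  0.038 ])]
roller [0.     0.0343 0.2273]
handle [-0.      0.089   0.1511]
keeper [-0.     -0.0691  0.0952]
[ 0.01452707 -0.0581843   0.099     ] [-0.01571531 -0.08148785  0.099     ]
tool x vs cell: [ 0.00133766 -0.99999855  0.00105465] tool y [-9.99998965e-01 -1.33709885e-03  5.32067355e-04]
```

The cell frame fits the given sizes: roof end at y=141 mm, cover 38–39 mm thick, lever radius 82 mm, loop radius 128 mm. The cover is open about 40 mm, the lever is at about 0.72 rad and the loop at about 1.46 rad above level. I'll shut the fingers, tilt slightly to stay clear of the loop, and go down outside the cover.

```bash
python3 -m pendant '[[[0,0,0],[0.04,0,0],0],[[0,0,0],[0.08,-0.002,0],0],[[0,-0.1,0],[0.116,-0.004,0.03],0],[[0,-0.2,0],[0.116,-0.004,0.07],0],[[0,-0.25,0],[0.116,-0.004,0.11],0],[[0,-0.25,0],[0.116,-0.004,0.15],0],[[0,-0.25,0],[0.116,-0.004,0.19],0],[[0,-0.25,0],[0.116,-0.004,0.23],0],[[0,-0.25,0],[0.116,-0.004,0.25],0],[[0,-0.25,0],[0.116,-0.004,0.25],0]]'
cat >> h.py <<'E'
_c=np.load("cell.npz"); o=_c["o"]; yaw=float(_c["yaw"])
cx=np.array([np.cos(yaw),np.sin(yaw),0]);cy=np.array([-np.sin(yaw),np.cos(yaw),0])
L=lambda X:np.array([(np.asarray(X)-o)@cx,(np.asarray(X)-o)@cy,X[2]])
def st(r):
    s=r.get_state(); T=Ro.from_quat(s["eef_rot"]).as_matrix(); C=np.c_[cx,cy,[0,0,1]].T
    print("t",round(s["clock"],2),"tcp",(L(s["tool_pos"])*1e3).round(1),"F",(C@s["contact_force"]).round(1),"op",round(s["opening"],2),"\nx",(C@T)[:,0].round(3),"y",(C@T)[:,1].round(3),"z",(C@T)[:,2].round(3))
E
python3 -c "
from h import *
from plant import r
st(r)"
```

```text
clock: 2.9
tool_pos: [0.4769, -0.2156, 0.0582]
eef_rot: [-0.586, 0.8, 0.076, 0.099]
contact_force: [0.2, -0.2, 0.2]
opening: 0.117
t 2.9 tcp [  -1.6 -124.7   58.2] F [ 0.2 -0.2  0.2] op 0.12 
x [ 0.    -0.969 -0.248] y [-1.    -0.002  0.006] z [-0.006  0.248 -0.969]
```

```bash
python3 -m pendant '[[[0,0,0],[-0.007,0,0.0018],0],[[0,0,0],[-0.0135,0,0.0035],0],[[0,0,0],[-0.0205,0,0.0052],0],[[0,0,0],[-0.0275,0,0.007],0],[[0,0,0],[-0.0345,0,0.0088],0],[[0,0,0],[-0.0415,0,0.0106],0],[[0,0,0],[-0.046,0,0.0118],0],[[0,0,0],[-0.0485,0,0.0124],0],[[0,0,0],[-0.0485,0,0.0124],0]]'
python3 -c "
from h import *
from plant import r
st(r)"
```

```text
clock: 3.8
tool_pos: [0.4944, -0.1664, 0.0607]
eef_rot: [-0.588, 0.799, 0.074, 0.1]
contact_force: [-0.2, 0.2, -0.7]
opening: 0.001
t 3.8 tcp [  0.2 -72.4  60.7] F [-0.2  0.1 -0.7] op 0.0 
x [ 0.005 -0.969 -0.248] y [-1.    -0.005  0.001] z [-0.002  0.248 -0.969]
```

```bash
python3 -m pendant '[[[0,0,0],[-0.002,0,0.0005],0],[[0,0,0],[-0.0039,0,0.001],0],[[0,0,0],[-0.0039,0,0.001],0]]' | grep -E "pos|force";  python3 -m pendant '[[[0,0,0],[-0.002,0,0.0005],0],[[0,0,0],[-0.002,0,0.0005],0]]'| grep -E "pos|force"; python3 - <<'E'
from h import *
from plant import r
st(r)
w=wristcam(r); np.savez("w2.npz",**w); cv2.imwrite("pics/w2.png",cv2.convertScaleAbs(cv2.resize(w["image"][:,:,::-1],(800,600),interpolation=cv2.INTER_CUBIC),alpha=1.3))
E
```

```text
tool_pos: [0.4952, -0.1632, 0.0606]
contact_force: [-0.6, -0.9, -0.2]
tool_pos: [0.4959, -0.1611, 0.0606]
contact_force: [-0.9, -0.6, 0.0]
t 4.3 tcp [  0.  -67.   60.6] F [-0.7 -0.8  0. ] op 0.01 
x [ 0.004 -0.969 -0.248] y [-1.    -0.004  0.001] z [-0.002  0.248 -0.969]
```

View pics/w2.png

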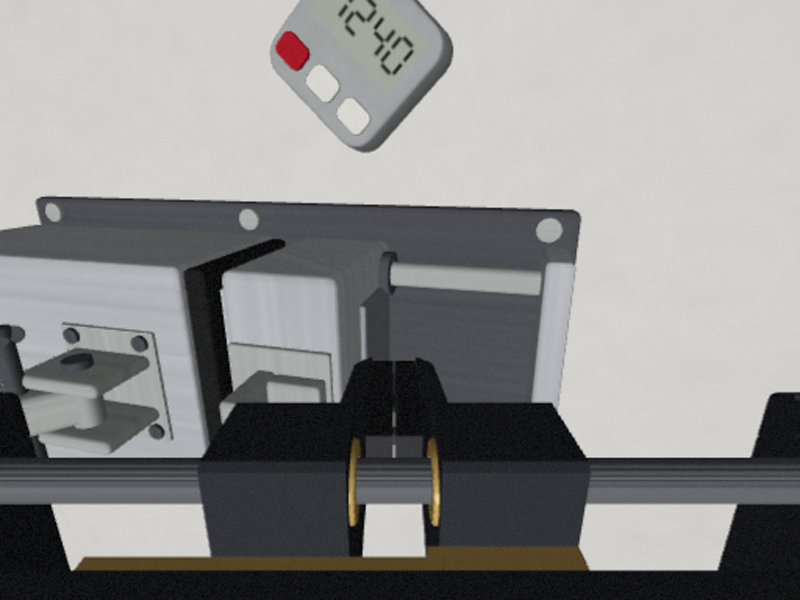

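The view shows the closed fingers against the cover, which has moved in. A black gasket strip still shows at u=190..222, so the gap is nearly closed. I'll keep feeling forward in small steps.

```bash
python3 - <<'E'
from h import *
w=dict(np.load("w2.npz"));k=1.5625
for u,v in[(186,268),(222,276),(224,400)]: print(L(onplane(w,(u/k,v/k),.0755)).round(4))
E
for i in 1; do python3 -m pendant '[[[0,0,0],[-0.002,0,0.0005],0],[[0,0,0],[-0.002,0,0.0005],0]]'| grep -E "pos|force"; done
python3 -m pendant '[[[0,0,0],[-0.001,0,0.0002],0],[[0,0,0],[-0.001,0,0.0002],0]]'| grep -E "pos|force"
python3 -m pendant '[[[0,0,0],[-0.001,0,0.0003],0],[[0,0,0],[-0.001,0,0.0003],0]]'| grep -E "pos|force"
```

```text
[ 0.0449 -0.001   0.0755]
[ 0.0432 -0.0141  0.0755]
[-0.0027 -0.0088  0.0755]
tool_pos: [0.4967, -0.1592, 0.0607]
contact_force: [-0.8, -0.8, -1.9]
tool_pos: [0.4971, -0.1583, 0.0607]
contact_force: [-0.8, -1.9, -0.4]
tool_pos: [0.4974, -0.1574, 0.0607]
contact_force: [-1.4, -0.0, 0.3]
```

```bash
python3 -m pendant '[[[0,0,0],[-0.001,0,0.0002],0],[[0,0,0],[-0.001,0,0.0002],0]]'| grep -E "pos|force"
python3 -m pendant '[[[0,0,0],[-0.001,0,0.0003],0],[[0,0,0],[-0.001,0,0.0003],0]]'| grep -E "pos|force"
python3 -m pendant '[[[0,0,0],[-0.001,0,0.0002],0],[[0,0,0],[-0.001,0,0.0002],0]]'| grep -E "pos|force"
```

```text
tool_pos: [0.4978, -0.1564, 0.0608]
contact_force: [-0.3, -0.9, -1.1]
tool_pos: [0.4981, -0.1554, 0.0608]
contact_force: [-0.6, -0.1, 0.5]
tool_pos: [0.4984, -0.1544, 0.0608]
contact_force: [-1.4, -0.2, -0.8]
```

```bash
python3 -m pendant '[[[0,0,0],[-0.001,0,0.0003],0],[[0,0,0],[-0.001,0,0.0003],0]]'| grep -E "pos|force"
python3 -m pendant '[[[0,0,0],[-0.001,0,0.0002],0],[[0,0,0],[-0.001,0,0.0002],0]]'| grep -E "pos|force"; python3 - <<'E'
from h import *
from plant import r
st(r)
w=wristcam(r); np.savez("w3.npz",**w); cv2.imwrite("pics/w3.png",cv2.convertScaleAbs(cv2.resize(w["image"][100:300,0:300,::-1],(800,533),interpolation=cv2.INTER_CUBIC),alpha=1.3))
E
```

```text
tool_pos: [0.4987, -0.1536, 0.0608]
contact_force: [-1.2, -0.8, 0.4]
tool_pos: [0.4988, -0.1533, 0.0608]
contact_force: [-1.7, -4.8, 2.0]
t 5.95 tcp [  0.4 -58.6  60.8] F [-0.2 -5.1  2. ] op 0.01 
x [ 0.003 -0.969 -0.246] y [-1.    -0.003 -0.   ] z [-0.001  0.246 -0.969]
```

View pics/w3.png

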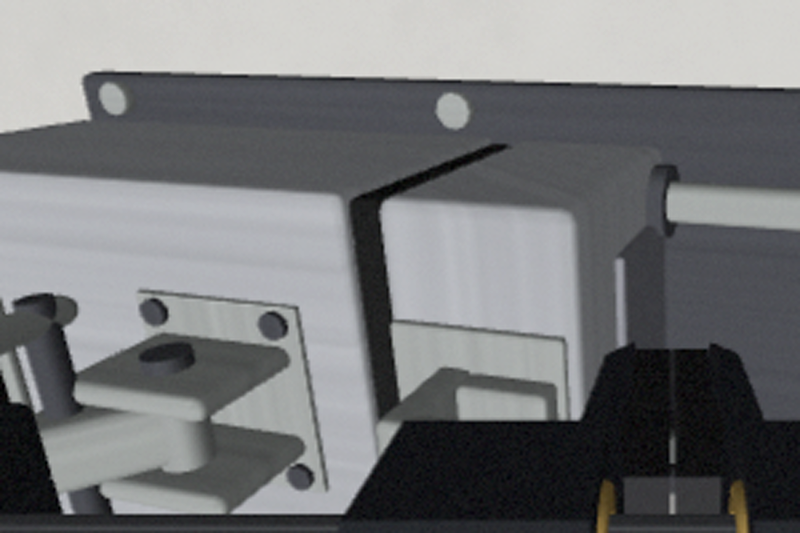

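Force jumped to about 5 N, and the picture shows the cover flat against the black gasket strip. The cover is seated, squeezed about 0.4 mm. Now I'll back off, rise, straighten the tool, and look down at the keeper and roller.

```bash
python3 -m pendant '[[[0,0,0],[0,0,0],0],[[0,0,0],[0.0116,0,-0.003],0],[[0,0,0],[0.0242,0,-0.0062],0],[[0,0,0],[0.0144,0,-0.045],0],[[0,0,0],[0.0045,0,-0.0837],0],[[0,0,0],[-0.0053,0,-0.1225],0],[[0,0.12,0],[-0.0152,0,-0.161],0],[[0,0.25,0],[-0.055,0,-0.182],1],[[0,0.25,0],[-0.055,0,-0.182],1],[[0,0.25,0],[-0.055,0,-0.182],1]]'; python3 - <<'E'
from h import *
from plant import r
st(r)
w=wristcam(r); np.savez("w4.npz",**w); cv2.imwrite("pics/w4.png",cv2.convertScaleAbs(cv2.resize(w["image"][90:240,80:280,::-1],(800,600),interpolation=cv2.INTER_CUBIC),alpha=1.3))
for n in("side","top"): np.savez(n+"1.npz",**r.snapshot(n))
E
```

```text
clock: 7.0
tool_pos: [0.5034, -0.1415, 0.2522]
eef_rot: [-0.595, 0.804, -0.001, 0.002]
contact_force: [0.3, 0.2, 0.2]
opening: 0.253
t 7.0 tcp [  1.2 -46.  252.2] F [0.2 0.3 0.2] op 0.25 
x [ 0.011 -1.    -0.001] y [-1.    -0.011 -0.003] z [ 0.003  0.002 -1.   ]
```

View pics/w4.png

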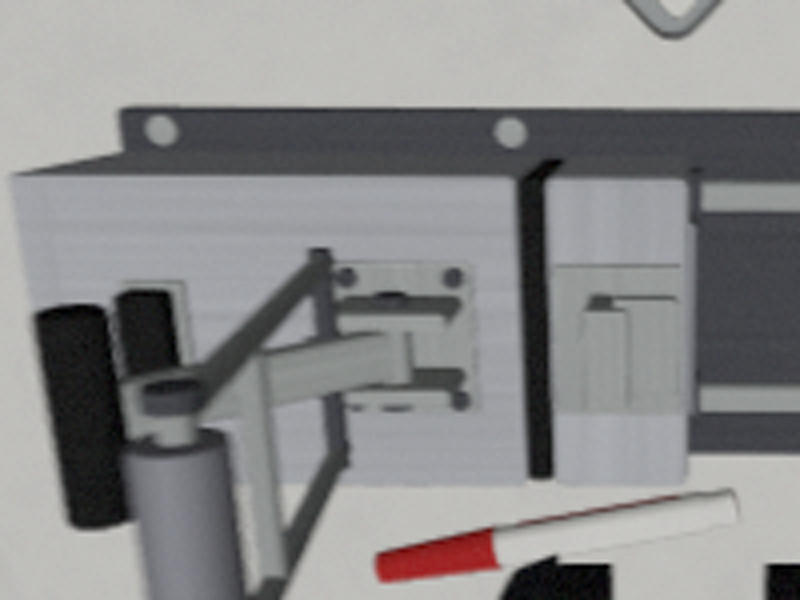

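The keeper's top runs u=585..630 in the crop, with the outer lip edge at u≈630, v≈305..410. The cover top spans u=552..687 and the marker is undisturbed. Next I'll compute the seat.

```bash
python3 - <<'E'
from h import *
w=dict(np.load("w4.npz"))
P=lambda u,v,z:L(onplane(w,(80+(u+.5)/4,90+(v+.5)/4),z)*1.)*1e3
for n,u,v,z in[("lip edge",630,340,.099),("post back",585,340,.099),("lip edge far",630,312,.099),("near",630,408,.099),("cover in",552,330,.0755),("cover out",687,330,.0755),("face",517,330,.075),("roof end",20,176,.075),("hinge pad",440,340,.089),("arm root far",320,258,.1),("plate",125,108,.01)]: print(n,P(u,v,z).round(1))
for n,u,v in[("roller",185,530),("handle",85,415)]:
    O,D=ray(w,(80+u/4,90+v/4)); t=-((O-o)@cx)/(D@cx); print(n,L(O+t*D).round(4))
E
```

```text
lip edge [  4.5 -30.8  99. ]
post back [  4.3 -18.8  99. ]
lip edge far [ 12.1 -30.8  99. ]
near [-14.5 -30.7  99. ]
cover in [ 1.  -7.3 75.5]
cover out [  1.4 -45.9  75.5]
face [ 0.7  2.7 75. ]
roof end [ 42.8 137.7  75. ]
hinge pad [ 1.3 21.8 89. ]
arm root far [ 25.7  49.2 100. ]
plate [ 57.1 137.5  10. ]
roller [0.     0.04   0.2124]
handle [0.     0.0876 0.1519]
```

```bash
python3 -m pendant '[[[0,0,0],[-0.04,0.001,0],1],[[0,0,0],[-0.081,0.002,0],1],[[0,0,0],[-0.081,0.002,0],1],[[0,0,0],[-0.081,0.002,0],1],[[0,0,0],[-0.081,0.002,0.012],1],[[0,0,0],[-0.081,0.002,0.024],1],[[0,0,0],[-0.081,0.002,0.036],1],[[0,0,0],[-0.081,0.002,0.036],1]]'|grep -E "open|force"; python3 -m pendant '[[[0,0,0],[0,0,0],0.3],[[0,0,0],[0,0,0],0.3],[[0,0,0],[0,0,0],0.3],[[0,0,0],[0,0,0],0.1],[[0,0,0],[0,0,0],0.1],[[0,0,0],[0,0,0],0],[[0,0,0],[0,0,0],0],[[0,0,0],[0,0,0],0]]' 15; python3 - <<'E'
from h import *
from plant import r
st(r)
w=wristcam(r); np.savez("w5.npz",**w); cv2.imwrite("pics/w5.png",cv2.convertScaleAbs(cv2.resize(w["image"][:,:,::-1],(800,600),interpolation=cv2.INTER_CUBIC),alpha=1.3))
E
```

```text
contact_force: [-0.1, 0.6, 0.7]
opening: 0.998
clock: 8.75
tool_pos: [0.5237, -0.0668, 0.2148]
eef_rot: [-0.592, 0.806, -0.0, -0.0]
contact_force: [-0.0, 0.3, -0.0]
opening: 0.299
t 8.75 tcp [ -2.   31.4 214.8] F [-0.1  0.3 -0. ] op 0.3 
x [ 0.004 -1.     0.   ] y [-1.    -0.004 -0.   ] z [ 0. -0. -1.]
```

View pics/w5.png

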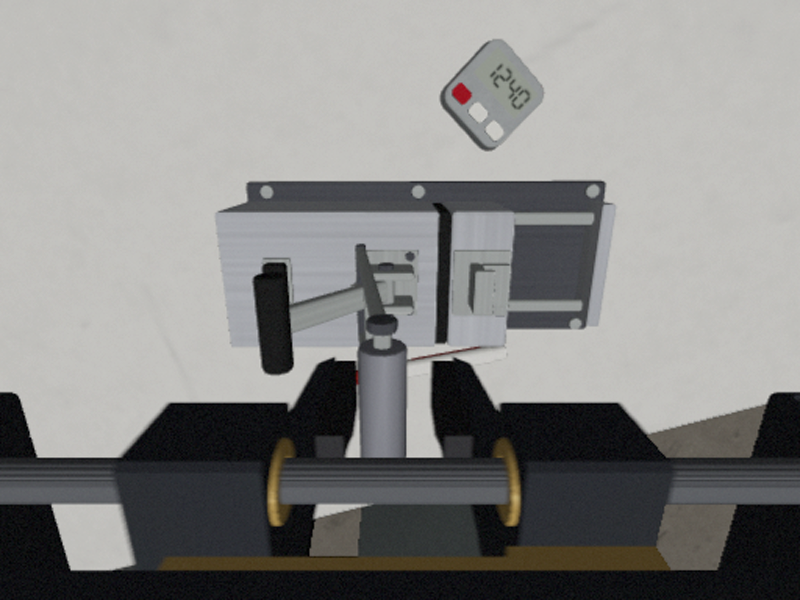

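The roller sits between the fingers, not yet pinched because the fingers were still closing. The handle is at (272,320). I'll finish closing.

```bash
python3 -m pendant '[[[0,0,0],[0,0,0],0],[[0,0,0],[0,0,0],0],[[0,0,0],[0,0,0],0],[[0,0,0],[0,0,0],0]]' 20; python3 - <<'E'
from h import *
from plant import r
st(r)
E
```

```text
clock: 9.2
tool_pos: [0.5237, -0.0667, 0.2147]
eef_rot: [-0.592, 0.806, 0.0, -0.0]
contact_force: [0.3, 0.2, -0.4]
opening: 0.175
t 9.2 tcp [ -2.   31.4 214.7] F [ 0.3  0.3 -0.4] op 0.17 
x [ 0.004 -1.    -0.   ] y [-1.    -0.004  0.   ] z [-0.  0. -1.]
```

```bash
cat > k.py <<'E'
import numpy as np
from scipy.optimize import fsolve
def B(th): return np.array([35+18*np.sin(th+.175),89+18*np.cos(th+.175)])
def pt(th,a,l): return B(th)+l*np.array([-np.cos(a),np.sin(a)])
def ik(p,l,g=(.3,0.)): return fsolve(lambda q:pt(*q,l)-np.asarray(p),g)
E
python3 - <<'E'
from k import *
th=.716; a0=np.arccos((B(th)[0]-31.4)/124); r0=pt(th,a0,124); print("a0",a0,"r0",r0.round(1))
sh=lambda r:(-(r-r0)[0].round(1),-(r-r0)[1].round(1))
for a in np.linspace(a0,.4,9)[1:]: r=pt(th,a,124); print("A",round(a,2),r.round(1),"tool x,z mm",sh(r))
for zb in(128,115,108,102,95,90,88):
    q=ik((-38.8,zb),78); r=pt(*q,124); print("C bar",zb,"th,a",q.round(3),r.round(1),sh(r))
for yb in(-36,-33,-30,-28.8,-27):
    q=ik((yb,88.5),78); r=pt(*q,124); print("D bar",yb,"th,a",q.round(3),r.round(1),sh(r))
E
```

```text
a0 1.4283911982982744 r0 [ 31.4 223.1]
A 1.3 [ 15.8 219.8] tool x,z mm (np.float64(15.6), np.float64(3.3))
A 1.17 [  0.8 214.6] tool x,z mm (np.float64(30.6), np.float64(8.5))
A 1.04 [-13.5 207.4] tool x,z mm (np.float64(44.9), np.float64(15.6))
A 0.91 [-26.7 198.5] tool x,z mm (np.float64(58.1), np.float64(24.5))
A 0.79 [-38.7 188. ] tool x,z mm (np.float64(70.1), np.float64(35.0))
A 0.66 [-49.2 176.1] tool x,z mm (np.float64(80.6), np.float64(47.0))
A 0.53 [-58.1 162.8] tool x,z mm (np.float64(89.5), np.float64(60.2))
A 0.4 [-65.2 148.6] tool x,z mm (np.float64(96.6), np.float64(74.5))
C bar 128 th,a [-0.102  0.273] [-83.1 140.4] (np.float64(114.5), np.float64(82.6))
C bar 115 th,a [0.035 0.108] [-84.5 120. ] (np.float64(115.9), np.float64(103.1))
C bar 108 th,a [0.06  0.019] [-84.8 108.9] (np.float64(116.2), np.float64(114.2))
C bar 102 th,a [ 0.053 -0.058] [-84.7  99.3] (np.float64(116.1), np.float64(123.7))
C bar 95 th,a [ 0.01 -0.15] [-84.3  88.1] (np.float64(115.7), np.float64(135.0))
C bar 90 th,a [-0.044 -0.218] [-83.7  80.1] (np.float64(115.1), np.float64(143.0))
C bar 88 th,a [-0.071 -0.245] [-83.4  76.9] (np.float64(114.8), np.float64(146.2))
D bar -36 th,a [ 0.103 -0.23 ] [-80.8  78. ] (np.float64(112.2), np.float64(145.1))
D bar -33 th,a [ 0.3   -0.213] [-78.   78.8] (np.float64(109.4), np.float64(144.3))
D bar -30 th,a [ 0.533 -0.183] [-75.2  80.1] (np.float64(106.6), np.float64(142.9))
D bar -28.8 th,a [ 0.644 -0.165] [-74.2  81. ] (np.float64(105.6), np.float64(142.1))
D bar -27 th,a [ 0.849 -0.127] [-72.6  82.7] (np.float64(104.0), np.float64(140.4))
```

```bash
python3 -m pendant '[[[0,0,0],[0.0156,0,0.0033],0],[[0,0,0],[0.0306,0,0.0085],0],[[0,0,0],[0.0449,0,0.0156],0],[[0,0,0],[0.0581,0,0.0245],0],[[0,0,0],[0.0701,0,0.035],0],[[0,0,0],[0.0806,0,0.047],0],[[0,0,0],[0.0895,0,0.0602],0],[[0,0,0],[0.0966,0,0.0745],0],[[0,0,0],[0.1145,0,0.0826],0],[[0,0,0],[0.1145,0,0.0826],0]]'; python3 - <<'E'
from h import *
from plant import r
st(r)
w=wristcam(r); np.savez("w6.npz",**w); cv2.imwrite("pics/w6.png",cv2.convertScaleAbs(cv2.resize(w["image"][:,:,::-1],(800,600),interpolation=cv2.INTER_CUBIC),alpha=1.3))
E
```

```text
clock: 10.2
tool_pos: [0.49, -0.175, 0.1302]
eef_rot: [-0.593, 0.806, 0.001, 0.001]
contact_force: [2.8, 5.0, -2.8]
opening: 0.177
t 10.2 tcp [ -1.4 -82.  130.2] F [ 1.2  5.6 -2.8] op 0.18 
x [ 0.005 -1.    -0.003] y [-1.    -0.005  0.001] z [-0.001  0.003 -1.   ]
```

View pics/w6.png

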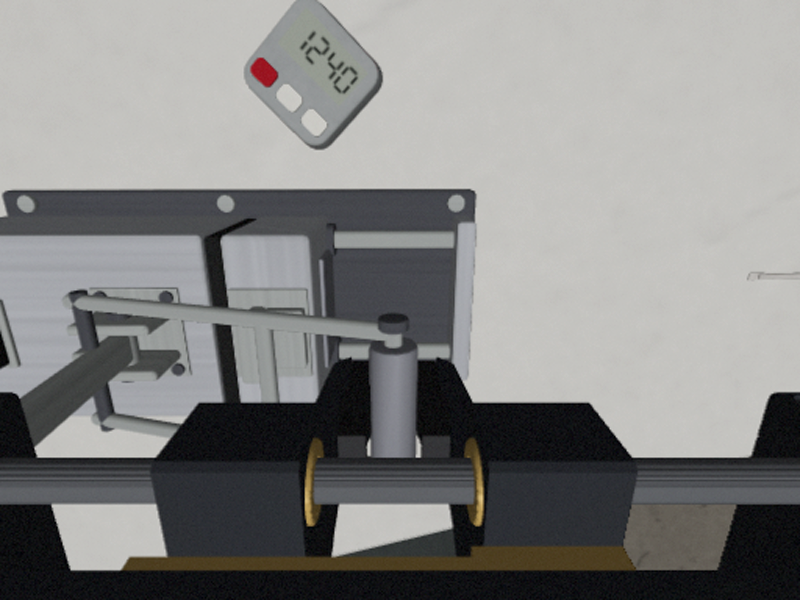

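Loop held near level: the bar meets the far arm at about (263,325), the loop's lever end is at (75,298) and the roller cap at (393,322). I'll check where the bar is using the known cell-x of the far arm.

```bash
python3 - <<'E'
from h import *
from k import *
w=dict(np.load("w6.npz"));k=1.5625
def X(u,v,x):
    O,D=ray(w,(u/k,v/k)); t=(x-(O-o)@cx)/(D@cx); return (L(O+t*D)*1e3).round(1)
print("bar@arm",X(264,322,.025),"bar lower",X(267,390,.0),"loop hinge end",X(76,298,.028),"roller cap",X(393,320,.028),"roller",X(393,405,-.0))
print("lip edge",(L(onplane(w,(305/k,345/k),.099))*1e3).round(1))
r=np.array([-82,130.2+8.3]);q=ik(r,124,(-.1,.27));print("ik",q,pt(*q,78),B(q[0]))
E
```

```text
bar@arm [ 25.  -38.4 129.2] bar lower [  0.  -37.7 130.6] loop hinge end [ 28.   34.9 113.6] roller cap [ 28.  -81.8 134.6] roller [ -0.  -81.9 139.9]
lip edge [  3.1 -45.1  99. ]
ik [-0.01478823  0.25876955] [-37.53154372 126.72900191] [ 37.87149084 106.7694834 ]
```

```bash
python3 -m pendant '[[[0,0,0],[0.0015,0,0.010],0],[[0,0,0],[0.0024,0,0.0205],0],[[0,0,0],[0.0027,0,0.0316],0],[[0,0,0],[0.0026,0,0.0411],0],[[0,0,0],[0.0022,0,0.0524],0],[[0,0,0],[0.0022,0,0.0524],0]]'; python3 -m pendant '[[[0,0,0],[-0.0004,0,0.004],0],[[0,0,0],[-0.0006,0,0.007],0],[[0,0,0],[-0.0006,0,0.007],0]]'; python3 - <<'E'
from h import *
from plant import r
st(r)
E
```

```text
clock: 10.85
tool_pos: [0.4889, -0.1784, 0.0782]
eef_rot: [-0.592, 0.806, 0.0, -0.0]
contact_force: [1.2, -1.7, 0.3]
opening: 0.174
clock: 11.15
tool_pos: [0.4892, -0.1774, 0.0726]
eef_rot: [-0.592, 0.806, -0.0, 0.0]
contact_force: [1.4, -0.9, -0.3]
opening: 0.178
t 11.15 tcp [ -1.4 -84.5  72.6] F [ 1.6 -0.5 -0.3] op 0.18 
x [ 0.004 -1.    -0.   ] y [-1.    -0.004 -0.   ] z [ 0.  0. -1.]
```

```bash
python3 -m pendant '[[[0,0,0],[-0.0002,0,0.002],0],[[0,0,0],[-0.0002,0,0.002],0]]'|grep -E "pos|force"; python3 -m pendant '[[[0,0,0],[-0.0002,0,0.0015],0],[[0,0,0],[-0.0002,0,0.0015],0]]'|grep -E "pos|force"; python3 - <<'E'
from h import *
from plant import r
st(r)
w=wristcam(r); np.savez("w7.npz",**w); cv2.imwrite("pics/w7.png",cv2.convertScaleAbs(cv2.resize(w["image"][130:270,0:280,::-1],(800,400),interpolation=cv2.INTER_CUBIC),alpha=1.3))
E
```

```text
tool_pos: [0.4893, -0.1772, 0.0708]
contact_force: [0.8, 0.3, -0.0]
tool_pos: [0.4893, -0.1771, 0.0692]
contact_force: [1.7, -1.0, -0.3]
t 11.55 tcp [ -1.4 -84.2  69.2] F [ 1.9 -0.4 -0.3] op 0.17 
x [ 0.004 -1.    -0.   ] y [-1.    -0.004 -0.   ] z [ 0.  0. -1.]
```

View pics/w7.png

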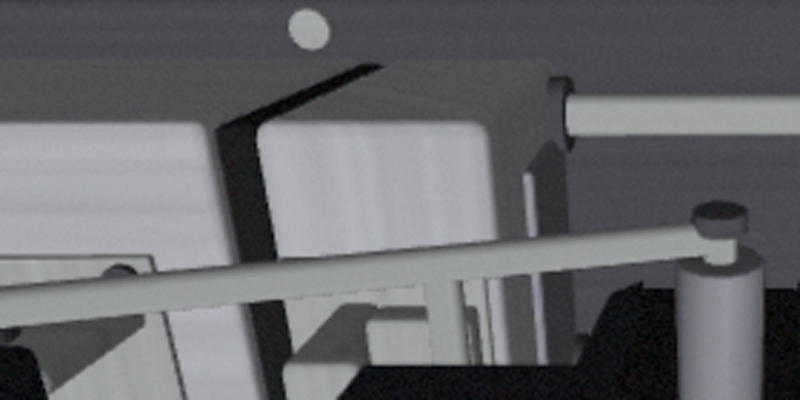

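```bash
python3 - <<'E'
from h import *
from k import *
w=dict(np.load("w7.npz"))
f=800/280
def X(u,v,x):
    O,D=ray(w,((u+.5)/f,130+(v+.5)/f)); t=(x/1e3-(O-o)@cx)/(D@cx); return (L(O+t*D)*1e3).round(1)
print("bar@arm",X(443,262,25),"bar edges x=15",X(425,310,22),X(460,310,22),"cap",X(720,215,28), "arm@roller",X(700,240,25),"arm left",X(20,303,25),"arm mid",X(300,280,25))
P=lambda u,v,z:(L(onplane(w,((u+.5)/f,130+(v+.5)/f),z))*1e3).round(1)
print("keeper top corner",P(366,318,.099),P(285,365,.099),P(475,318,.099),"cover edges",P(258,122,.0755),P(487,122,.0755))
r=np.array([-84.2,69.2+8.3]);q=ik(r,124,(-.1,-.2));print("ik",q,pt(*q,78),B(q[0]))
E
```

```text
bar@arm [ 25.  -39.8  88.2] bar edges x=15 [ 22.  -40.3  98.8] [ 22.  -45.5  98.8] cap [ 28.  -84.3  74.5] arm@roller [ 25.  -80.9  78.7] arm left [ 25.   16.1 102.8] arm mid [ 25.  -20.2  94.9]
keeper top corner [ 20.7 -31.4  99. ] [ 12.7 -18.   99. ] [ 20.8 -47.7  99. ] cover edges [44.8 -6.7 75.5] [ 44.9 -45.1  75.5]
ik [-0.10547387 -0.23984547] [-39.51676399  88.42741596] [ 36.25046229 106.95651258]
```

Vision (bar at y=-39.8, z=88.2) and the link model (-39.5, 88.4) agree. The bar is 10.7 mm outside the seat at seat height. I'll draw it under the lip, feeling for the post.

```bash
python3 -m pendant '[[[0,0,0],[-0.0015,0,-0.0008],0],[[0,0,0],[-0.0034,0,-0.0014],0],[[0,0,0],[-0.005,0,-0.0018],0],[[0,0,0],[-0.0062,0,-0.0023],0],[[0,0,0],[-0.0076,0,-0.0029],0],[[0,0,0],[-0.009,0,-0.0036],0],[[0,0,0],[-0.009,0,-0.0036],0]]'|grep -E "pos|force|open"; python3 -c "
from h import *
from plant import r
st(r)"; python3 -m pendant '[[[0,0,0],[-0.001,0,-0.0009],0],[[0,0,0],[-0.001,0,-0.0009],0]]'|grep -E "pos|force|open"; python3 -c "
from h import *
from plant import r
st(r)"
```

```text
tool_pos: [0.4909, -0.1719, 0.073]
contact_force: [-0.6, -7.0, -1.4]
opening: 0.17
t 12.3 tcp [ -1.5 -78.7  73. ] F [ 1.5 -6.9 -1.4] op 0.17 
x [ 0.001 -1.     0.004] y [-1.    -0.001 -0.   ] z [ 0.    -0.004 -1.   ]
tool_pos: [0.4911, -0.1709, 0.0739]
contact_force: [-0.9, -8.0, -0.5]
opening: 0.176
t 12.5 tcp [ -1.6 -77.8  73.9] F [ 1.6 -7.9 -0.5] op 0.18 
x [ 0.001 -1.     0.004] y [-1.    -0.001 -0.   ] z [ 0.    -0.004 -1.   ]
```

```bash
python3 - <<'E'
from h import *
from k import *
for r in([-78.7,81.3],[-77.8,82.2]):
    q=ik(r,124,(.2,-.2));print("ik",q,pt(*q,78))
from plant import r
w=wristcam(r); np.savez("w8.npz",**w); cv2.imwrite("pics/w8.png",cv2.convertScaleAbs(cv2.resize(w["image"][130:270,0:280,::-1],(800,400),interpolation=cv2.INTER_CUBIC),alpha=1.3))
E
```

```text
ik [ 0.28484932 -0.19338167] [-33.55744168  90.14021652]
ik [ 0.36028613 -0.18067663] [-32.5487728   90.46598071]
```

View pics/w8.png

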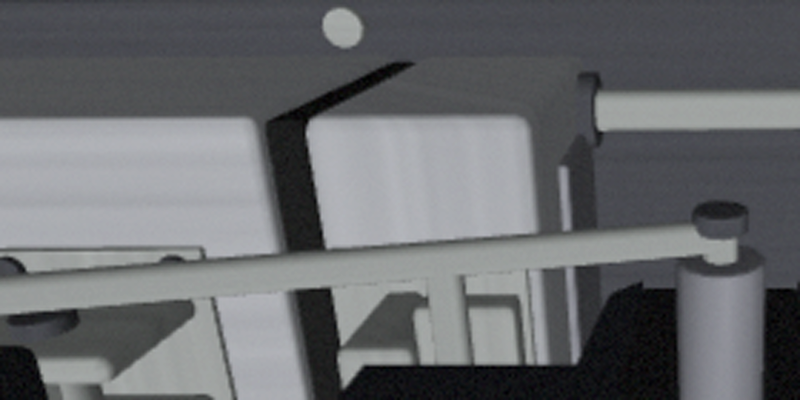

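```bash
python3 - <<'E'
from h import *
w=dict(np.load("w8.npz")); f=800/280
def pj(x,y,z):
    p=proj(w,o+cx*x/1e3+cy*y/1e3+np.array([0,0,z/1e3])); return ((p-[0,130])*f).round(0)
for n,P in dict(lip_top=(13,-30.8,99),lip_under=(13,-30.8,94),post_back=(13,-18.8,99),ledge_out=(13,-46,85),ledge_mid=(13,-31,85),bar=(25,-32.5,90.5),bar13=(13,-32.5,90.5),cover_out=(45,-46,75.5)).items(): print(n,pj(*P))
def X(u,v,x):
    O,D=ray(w,((u+.5)/f,130+(v+.5)/f)); t=(x/1e3-(O-o)@cx)/(D@cx); return (L(O+t*D)*1e3).round(1)
print("bar@arm",X(446,255,25),"cap",X(720,212,28),"arm mid",X(200,270,25),"bar edges at v340 using z=90")
for u in(432,468): print((L(onplane(w,((u+.5)/f,130+340.5/f),.0905))*1e3).round(1))
E
```

```text
lip_top [422. 349.]
lip_under [433. 333.]
post_back [346. 349.]
ledge_out [537. 307.]
ledge_mid [451. 307.]
bar [442. 257.]
bar13 [450. 323.]
cover_out [536. 115.]
bar@arm [ 25.  -33.   89.9] cap [ 28.  -78.   78.2] arm mid [25.   3.7 95.6] bar edges at v340 using z=90
[  9.7 -29.3  90.5]
[  9.6 -35.3  90.5]
```

The bar is at y≈-32.5, z≈90, with its edge just reaching the lip at -30.8. It's a little high, so I'll lower it slightly and keep drawing.

```bash
python3 -m pendant '[[[0,0,0],[0,0,0.0015],0],[[0,0,0],[-0.001,0,0.0015],0],[[0,0,0],[-0.002,0,0.0013],0],[[0,0,0],[-0.003,0,0.001],0],[[0,0,0],[-0.003,0,0.001],0]]'|grep -E "force|open"; python3 - <<'E'
from h import *
from k import *
from plant import r
st(r); p=L(r.get_state()["tool_pos"])*1e3; q=ik([p[1],p[2]+8.3],124,(.4,-.2));print("ik",q,pt(*q,78))
E
```

```text
contact_force: [-0.2, -7.5, -1.7]
opening: 0.172
t 13.05 tcp [ -1.6 -75.1  72.9] F [ 2.  -7.2 -1.7] op 0.17 
x [ 0.    -1.     0.004] y [-1. -0. -0.] z [ 0.    -0.004 -1.   ]
ik [ 0.56283329 -0.17151777] [-29.74714124  89.00581275]
```

```bash
python3 -m pendant '[[[0,0,0],[-0.001,0,-0.0009],0],[[0,0,0],[-0.001,0,-0.0009],0]]'|grep -E "force|pos"; python3 -m pendant '[[[0,0,0],[-0.001,0,-0.0009],0],[[0,0,0],[-0.001,0,-0.0009],0]]'|grep -E "force|pos"; python3 - <<'E'
from h import *
from k import *
from plant import r
st(r); p=L(r.get_state()["tool_pos"])*1e3; q=ik([p[1],p[2]+8.3],124,(.4,-.2));print("ik",q,pt(*q,78))
E
```

```text
tool_pos: [0.4922, -0.1676, 0.0738]
contact_force: [-0.3, -8.1, -0.8]
tool_pos: [0.4924, -0.1668, 0.0747]
contact_force: [-1.5, -8.9, -0.5]
t 13.45 tcp [ -1.6 -73.5  74.7] F [ 1.3 -8.9 -0.5] op 0.17 
x [ 0.    -1.     0.005] y [-1. -0. -0.] z [ 0.    -0.005 -1.   ]
ik [ 0.74937277 -0.13609404] [-27.91039624  89.25944054]
```

```bash
python3 -m pendant '[[[0,0,0],[-0.001,0,-0.0007],0],[[0,0,0],[-0.001,0,-0.0007],0]]'|grep -E "force|pos";  python3 - <<'E'
from h import *
from k import *
from plant import r
st(r); p=L(r.get_state()["tool_pos"])*1e3; q=ik([p[1],p[2]+8.3],124,(.4,-.2));print("ik",q,pt(*q,78))
w=wristcam(r); np.savez("w9.npz",**w)
f=800/280
def pj(x,y,z): return proj(w,o+cx*x/1e3+cy*y/1e3+np.array([0,0,z/1e3])).round(0)
print(pj(25,-28,89),pj(45,-6,75.5),pj(45,2,75))
g=cv2.cvtColor(w["image"],cv2.COLOR_RGB2GRAY); print(g[172,90:200].tolist())
E
```

```text
tool_pos: [0.4926, -0.1661, 0.0754]
contact_force: [-0.6, -9.6, -1.2]
t 13.65 tcp [ -1.6 -72.8  75.4] F [ 2.3 -9.3 -1.2] op 0.17 
x [-0.    -1.     0.005] y [-1.  0. -0.] z [ 0.    -0.005 -1.   ]
ik [ 0.84632533 -0.11859516] [-27.10169867  89.17149756]
[158. 217.] [118. 170.] [102. 170.]
[127, 127, 130, 129, 129, 130, 127, 123, 117, 106, 87, 65, 62, 61, 38, 25, 19, 19, 19, 20, 26, 23, 23, 22, 22, 20, 15, 16, 24, 108, 124, 126, 129, 129, 130, 129, 130, 128, 128, 126, 126, 126, 126, 126, 125, 126, 124, 124, 126, 126, 127, 128, 129, 129, 131, 131, 128, 127, 128, 126, 127, 127, 129, 128, 126, 124, 124, 124, 124, 123, 124, 125, 125, 124, 126, 125, 125, 123, 124, 123, 124, 126, 127, 127, 128, 127, 126, 124, 125, 124, 126, 126, 126, 126, 127, 126, 127, 126, 126, 126, 122, 120, 118, 114, 99, 73, 63, 61, 59, 57]
```

Force rises only gently. The link model puts the bar at y≈-27.1, z≈89.2 and the lever at about 0.85, so the bar is under the lip and at or near the post. Now I'll relax the pull, open the fingers a little and lift straight off.

```bash
python3 -m pendant '[[[0,0,0],[0.0025,0,0],0],[[0,0,0],[0.0025,0,0],0.3],[[0,0,0],[0.0025,0,0],0.3],[[0,0,0],[0.0025,0,0],0.3],[[0,0,0],[0.0025,0,0],0.3]]'|grep -E "force|pos|open"; python3 -m pendant '[[[0,0,0],[0,0,-0.012],0.3],[[0,0,0],[0,0,-0.03],0.3],[[0,0,0],[0,0,-0.07],0.3],[[0,0,0],[0,0,-0.115],0],[[0,0,0],[-0.03,0,-0.12],0],[[0,0,0],[-0.07,0,-0.12],0],[[0,0,0],[-0.11,0,-0.12],0],[[0,0,0],[-0.15,0,-0.12],0],[[0,0,0],[-0.15,0,-0.12],0]]'; python3 - <<'E'
from h import *
from k import *
from plant import r
st(r); w=wristcam(r); np.savez("w10.npz",**w); cv2.imwrite("pics/w10.png",cv2.convertScaleAbs(cv2.resize(w["image"][:,:,::-1],(800,600),interpolation=cv2.INTER_CUBIC),alpha=1.3))
g=w["image"].max(2); m=(g<38).astype(np.uint8)
cs,_=cv2.findContours(m,cv2.RETR_EXTERNAL,cv2.CHAIN_APPROX_SIMPLE)
def X(u,v,x=0):
    O,D=ray(w,(u,v)); t=(x/1e3-(O-o)@cx)/(D@cx); return (L(O+t*D)*1e3).round(1)
for c in cs:
    if cv2.contourArea(c)>60: R=cv2.minAreaRect(c); print(np.round(R[0]),np.round(R[1]),R[2],X(*R[0]))
for th in(.7,.85,1.0): print(th,proj(w,o+cy*(35+80*np.sin(th))/1e3+np.array([0,0,(89+80*np.cos(th))/1e3])).round(0))
E
```

```text
tool_pos: [0.4925, -0.1647, 0.0753]
contact_force: [-2.1, -3.9, 0.7]
opening: 0.296
clock: 15.1
tool_pos: [0.5399, -0.0118, 0.1961]
eef_rot: [-0.597, 0.802, 0.002, 0.003]
contact_force: [-0.3, 0.9, -0.1]
opening: 0.005
t 15.1 tcp [ -3.2  88.7 196.1] F [-0.6  0.7 -0.1] op 0.01 
x [ 0.017 -1.    -0.007] y [-1.    -0.017 -0.001] z [ 0.001  0.007 -1.   ]
[256. 353.] [ 60. 511.] 90.0 [  0.   87.1 264.3]
[256. 268.] [175. 511.] 90.0 [  0.   86.8 216.9]
[235. 188.] [31. 12.] 90.0 [ -0.  104.7  88.2]
[346. 192.] [ 6. 49.] 7.125016689300537 [-0.   5.9 95.8]
[348. 144.] [34. 16.] 63.43495178222656 [   0.   -89.1 -198.3]
0.7 [255. 214.]
0.85 [244. 210.]
1.0 [235. 205.]
```

View pics/w10.png

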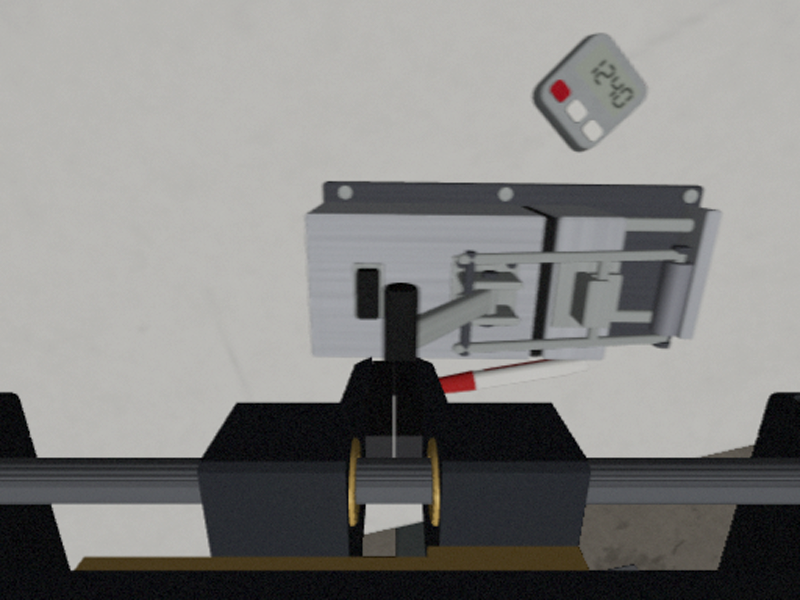

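The picture shows the bar hidden under the keeper's lip at (600,290) and the loop lying towards the roller at (675,295). The handle's far end is at (401,288), under the fingers. Next is the handle's position.

```bash
python3 - <<'E'
from h import *
from k import *
w=dict(np.load("w10.npz"));k=1.5625
def X(u,v,x=0):
    O,D=ray(w,(u/k,v/k)); t=(x/1e3-(O-o)@cx)/(D@cx); return (L(O+t*D)*1e3).round(1)
h=X(401,289,25); d=h[1:]-[35,89]; print("handle",h,np.hypot(*d),np.arctan2(*d))
print("bar far/near",X(603,262,25),X(592,338,-25),"roller",X(677,258,25))
def path(th): return np.array([35+80*np.sin(th),89+80*np.cos(th)+16])
for th in(.8,.9,1.0,1.1,1.2,1.3,1.4,1.45,1.5,1.55,1.6,1.65): p=path(th); print(th,"tool x,z mm",(-(p[0]-88.7)).round(1),(196.1-p[1]).round(1))
E
```

```text
handle [ 25.   86.3 161.7] 88.97741286416456 0.6145009211377342
bar far/near [ 25.  -20.2 106.5] [-25.  -28.9  90.1] roller [ 25.  -66.7  93.5]
0.8 tool x,z mm -3.7 35.4
0.9 tool x,z mm -9.0 41.4
1.0 tool x,z mm -13.6 47.9
1.1 tool x,z mm -17.6 54.8
1.2 tool x,z mm -20.9 62.1
1.3 tool x,z mm -23.4 69.7
1.4 tool x,z mm -25.1 77.5
1.45 tool x,z mm -25.7 81.5
1.5 tool x,z mm -26.1 85.4
1.55 tool x,z mm -26.3 89.4
1.6 tool x,z mm -26.3 93.4
1.65 tool x,z mm -26.0 97.4
```

```bash
python3 -m pendant '[[[0,0,0],[-0.002,0,0.018],0],[[0,0,0],[-0.0037,0,0.0354],0],[[0,0,0],[-0.009,0,0.0414],0],[[0,0,0],[-0.0136,0,0.0479],0],[[0,0,0],[-0.0136,0,0.0479],0]]'|grep -E "force|pos"; python3 -m pendant '[[[0,0,0],[-0.002,0,0.0034],0],[[0,0,0],[-0.004,0,0.0069],0],[[0,0,0],[-0.0058,0,0.0105],0],[[0,0,0],[-0.0073,0,0.0142],0],[[0,0,0],[-0.0073,0,0.0142],0]]'|grep -E "force|pos"; python3 - <<'E'
from h import *
from plant import r
st(r)
E
```

```text
tool_pos: [0.5431, -0.0067, 0.148]
contact_force: [0.8, 0.7, 0.6]
tool_pos: [0.5437, -0.0015, 0.1324]
contact_force: [-1.8, -0.1, 0.4]
t 16.15 tcp [ -2.7  99.6 132.4] F [-1.6 -0.6  0.4] op 0.0 
x [ 0.004 -1.     0.001] y [-1.    -0.004  0.001] z [-0.001 -0.001 -1.   ]
```

The y offset is explained: the earlier fast move overshot, so the commanded y is 10 mm less than I assumed, about 100. I'll check numerically where the dark handle is now.

```bash
python3 - <<'E'
from h import *
from k import *
from plant import r
st(r); w=wristcam(r); np.savez("w11.npz",**w)
g=w["image"].max(2)<40
for v in range(160,232,5):
    c=np.flatnonzero(np.diff(np.r_[0,g[v,150:350],0])); print(v,(c+150).tolist())
for th in(.7,.85,1.0,1.15,1.25,1.35): print(th,[proj(w,o+cx*.025+cy*(35+80*np.sin(th)+s*8)/1e3+np.array([0,0,(89+80*np.cos(th))/1e3])).round(0).tolist() for s in(1,-1)])
print("rest",proj(w,o+cx*.015+cy*.105+[0,0,.082]).round(0))
E
```

```text
t 16.15 tcp [ -2.7  99.6 132.4] F [-1.6 -0.6  0.4] op 0.0 
x [ 0.004 -1.     0.001] y [-1.    -0.004  0.001] z [-0.001 -0.001 -1.   ]
160 []
165 []
170 []
175 []
180 []
185 []
190 [317, 318]
195 [235, 252]
200 [220, 253, 339, 341]
205 [219, 253]
210 [219, 253, 316, 317]
215 [220, 253]
220 [220, 253]
225 [220, 246]
230 [220, 245, 267, 271]
0.7 [[263.0, 219.0], [298.0, 219.0]]
0.85 [[245.0, 212.0], [278.0, 212.0]]
1.0 [[231.0, 205.0], [262.0, 205.0]]
1.15 [[222.0, 198.0], [251.0, 198.0]]
1.25 [[219.0, 194.0], [246.0, 194.0]]
1.35 [[217.0, 189.0], [243.0, 190.0]]
rest [244. 192.]
```

The handle's dark band (columns 219–253, end row about 199) matches a lever angle of about 1.2, so it is following the fingers. I'll carry on over centre in small steps.

```bash
python3 -m pendant '[[[0,0,0],[-0.004,0,0.003],0],[[0,0,0],[-0.007,0,0.006],0],[[0,0,0],[-0.01,0,0.010],0],[[0,0,0],[-0.012,0,0.0138],0],[[0,0,0],[-0.012,0,0.0138],0]]'|grep -E "force|pos"; python3 -m pendant '[[[0,0,0],[-0.001,0,0.002],0],[[0,0,0],[-0.001,0,0.004],0],[[0,0,0],[-0.001,0,0.004],0]]'|grep -E "force|pos"; python3 - <<'E'
from h import *
from plant import r
st(r)
E
```

```text
tool_pos: [0.5476, 0.0109, 0.1187]
contact_force: [-0.2, 0.7, -0.1]
tool_pos: [0.5481, 0.0114, 0.1151]
contact_force: [0.2, 0.2, 0.5]
t 17.0 tcp [ -2.4 113.3 115.1] F [0.1 0.2 0.5] op 0.0 
x [ 0.004 -1.    -0.   ] y [-1.    -0.004  0.   ] z [-0.  0. -1.]
```

```bash
cat > g.py <<'E'
from h import *
from plant import r
s=r.get_state(); print((L(s["tool_pos"])*1e3).round(1),"Fz",s["contact_force"][2].round(1)); raise SystemExit(int(s["contact_force"][2]>3))
E
python3 -m pendant '[[[0,0,0],[0,0,0.001],0],[[0,0,0],[0,0,0.001],0]]'>/dev/null; python3 g.py && python3 -m pendant '[[[0,0,0],[0,0,0.001],0],[[0,0,0],[0,0,0.001],0]]'>/dev/null; python3 g.py && python3 -m pendant '[[[0,0,0],[0,0,0.001],0],[[0,0,0],[0,0,0.001],0]]'>/dev/null; python3 g.py && python3 -m pendant '[[[0,0,0],[0,0,0.001],0],[[0,0,0],[0,0,0.001],0]]'>/dev/null; python3 g.py && python3 -m pendant '[[[0,0,0],[0,0,0.001],0],[[0,0,0],[0,0,0.001],0]]'>/dev/null;  python3 g.py && python3 -m pendant '[[[0,0,0],[0,0,0.001],0],[[0,0,0],[0,0,0.001],0]]'>/dev/null; python3 g.py
```

```text
[ -2.2 113.1 114.3] Fz 0.7
[ -2.2 113.1 113.3] Fz -0.1
[ -2.2 113.1 112.3] Fz 0.1
[ -2.3 113.  111.3] Fz -1.0
[ -2.3 113.  110.2] Fz 0.5
[ -2.4 113.  109.2] Fz 0.1
```

```bash
python3 -m pendant '[[[0,0,0],[0,0,0.001],0],[[0,0,0],[0,0,0.001],0]]'>/dev/null; python3 g.py && python3 -m pendant '[[[0,0,0],[0,0,0.001],0],[[0,0,0],[0,0,0.001],0]]'>/dev/null; python3 g.py && python3 -m pendant '[[[0,0,0],[0,0,0.001],0],[[0,0,0],[0,0,0.001],0]]'>/dev/null; python3 g.py && python3 -m pendant '[[[0,0,0],[0,0,0.001],0],[[0,0,0],[0,0,0.001],0]]'>/dev/null; python3 g.py && python3 -m pendant '[[[0,0,0],[0,0,0.001],0],[[0,0,0],[0,0,0.001],0]]'>/dev/null;  python3 g.py && python3 -m pendant '[[[0,0,0],[0,0,0.001],0],[[0,0,0],[0,0,0.001],0]]'>/dev/null; python3 g.py
```

```text
[ -2.3 113.  108.4] Fz 1.9
[ -2.3 113.1 107.9] Fz 6.8
[ -2.3 113.1 107.9] Fz 6.8
[ -2.3 113.1 107.9] Fz 6.8
[ -2.3 113.1 107.9] Fz 6.8
[ -2.3 113.1 107.9] Fz 6.8
```

Firm contact at TCP z≈108, which puts the lever at about 1.53 rad, inside the expected range. I'll press a little more, to about 12 N, and hold.

```bash
python3 -m pendant '[[[0,0,0],[0,0,0.0008],0],[[0,0,0],[0,0,0.0008],0],[[0,0,0],[0,0,0.0008],0]]'>/dev/null; python3 g.py
```

```text
[ -2.3 113.1 107.5] Fz 10.9
```

```bash
python3 -m pendant '[[[0,0,0],[0,0,0.0004],0],[[0,0,0],[0,0,0.0004],0],[[0,0,0],[0,0,0.0004],0]]'>/dev/null; python3 g.py; python3 -m pendant '[[[0,0,0],[0,0,-0.01],0],[[0,0,0],[0,0,-0.04],0],[[0,0,0],[0,0,-0.08],0],[[0,0,0],[0.03,0,-0.11],0],[[0,0,0],[0.06,0,-0.14],0],[[0,0,0],[0.06,0,-0.14],0],[[0,0,0],[0.06,0,-0.14],0],[[0,0,0],[0.06,0,-0.14],0]]' >/dev/null; python3 - <<'E'
from h import *
from k import *
from plant import r
st(r); w=wristcam(r); np.savez("w12.npz",**w); cv2.imwrite("pics/w12.png",cv2.convertScaleAbs(cv2.resize(w["image"][:,:,::-1],(800,600),interpolation=cv2.INTER_CUBIC),alpha=1.3))
g=(w["image"].max(2)<45).astype(np.uint8)
cs,_=cv2.findContours(g,cv2.RETR_EXTERNAL,cv2.CHAIN_APPROX_SIMPLE)
for c in cs:
    if cv2.contourArea(c)>60: R=cv2.minAreaRect(c); print(np.round(R[0]),np.round(R[1]),round(R[2]), (L(onplane(w,R[0],.092))*1e3).round(1))
for th in(1.2,1.4,1.53): print(th,proj(w,o+cy*(35+80*np.sin(th))/1e3+np.array([0,0,(89+80*np.cos(th))/1e3])).round(0))
print("seat",proj(w,o-cy*.026+[0,0,.089]).round(0))
E
```

```text
[ -2.2 113.1 107.4] Fz 13.0
t 20.0 tcp [ -2.8  54.  245.4] F [ 0.1 -0.2 -0.9] op 0.01 
x [ 0.005 -1.    -0.   ] y [-1.    -0.005  0.002] z [-0.002  0.    -1.   ]
[256. 353.] [ 60. 511.] 90 [-244.2   47.9   92. ]
[255. 292.] [511. 127.] 0 [-148.6   48.8   92. ]
[300. 175.] [ 4. 40.] 3 [ 0.1  3.4 92. ]
[198. 176.] [46. 25.] 90 [ -1.5 111.7  92. ]
[300. 136.] [24.  8.] 74 [40.7  5.3 92. ]
1.2 [195. 182.]
1.4 [193. 177.]
1.53 [194. 175.]
seat [327. 175.]
```

The handle has stayed down at about 1.5 rad after release. I've used all my picture views, so I'll make a last numeric check of the bar and the gasket gap before handing in.

```bash
python3 - <<'E'
from h import *
w=dict(np.load("w12.npz")); g=cv2.cvtColor(w["image"],cv2.COLOR_RGB2GRAY).astype(np.float32)
def prof(x,z,ys): 
    p=np.array([proj(w,o+cx*x/1e3+cy*y/1e3+np.array([0,0,z/1e3])) for y in ys],np.float32)
    return cv2.remap(g,p[:,0].copy(),p[:,1].copy(),cv2.INTER_LINEAR).ravel().round().astype(int)
ys=np.arange(-46,8,1.)
for n,x,z in[("bar x18",18,89),("bar x-18",-18,89),("gap x35",35,75.3)]: print(n,dict(zip(ys.astype(int).tolist(),prof(x,z,ys).tolist())))
E
```

```text
bar x18 {-46: 48, -45: 50, -44: 50, -43: 49, -42: 48, -41: 47, -40: 46, -39: 46, -38: 57, -37: 91, -36: 112, -35: 111, -34: 111, -33: 110, -32: 111, -31: 110, -30: 110, -29: 110, -28: 109, -27: 102, -26: 107, -25: 106, -24: 105, -23: 101, -22: 86, -21: 91, -20: 103, -19: 109, -18: 111, -17: 113, -16: 112, -15: 111, -14: 111, -13: 111, -12: 110, -11: 109, -10: 110, -9: 111, -8: 111, -7: 109, -6: 111, -5: 110, -4: 110, -3: 106, -2: 93, -1: 106, 0: 86, 1: 41, 2: 22, 3: 20, 4: 18, 5: 36, 6: 82, 7: 115}
bar x-18 {-46: 68, -45: 68, -44: 68, -43: 69, -42: 69, -41: 69, -40: 68, -39: 70, -38: 80, -37: 105, -36: 111, -35: 111, -34: 112, -33: 111, -32: 110, -31: 110, -30: 110, -29: 111, -28: 109, -27: 108, -26: 107, -25: 106, -24: 107, -23: 101, -22: 95, -21: 100, -20: 109, -19: 109, -18: 107, -17: 107, -16: 113, -15: 111, -14: 113, -13: 110, -12: 108, -11: 108, -10: 109, -9: 109, -8: 109, -7: 109, -6: 109, -5: 109, -4: 107, -3: 104, -2: 93, -1: 107, 0: 76, 1: 36, 2: 20, 3: 20, 4: 20, 5: 33, 6: 76, 7: 118}
gap x35 {-46: 51, -45: 49, -44: 51, -43: 51, -42: 62, -41: 94, -40: 111, -39: 116, -38: 117, -37: 116, -36: 116, -35: 116, -34: 117, -33: 118, -32: 118, -31: 118, -30: 117, -29: 116, -28: 116, -27: 116, -26: 116, -25: 116, -24: 115, -23: 117, -22: 119, -21: 120, -20: 119, -19: 119, -18: 120, -17: 121, -16: 118, -15: 118, -14: 117, -13: 116, -12: 116, -11: 118, -10: 119, -9: 120, -8: 121, -7: 122, -6: 121, -5: 118, -4: 115, -3: 104, -2: 70, -1: 29, 0: 17, 1: 19, 2: 18, 3: 39, 4: 83, 5: 111, 6: 118, 7: 118}
```

```bash
python3 -c "
from plant import r
print(r.get_state()['contact_force'].round(1)); print(r.finish_job())"
```

```text
[-0.6 -0.4 -1.4]
the job is handed in; nothing more can be done
None
```

The test cell is clamped and I handed the job in at about 20 s. No verdict is reported back.

- **Cover:** I slid it in with the closed fingers until the force jumped to about 5 N at the gasket.
- **Loop:** I pinched the roller, brought the bar down about 10.7 mm outside the seat, and drew it under the lip. It was about 0.2 mm above seat height, with the lever still open at roughly 0.7–0.85 rad.
- **Lever:** I swung it over centre and felt the rest at about 1.53 rad. I pressed to 13 N on the handle, then let go and rose clear.

**Last checks:**
- After release the handle stayed down at about 1.5 rad.
- Both ends of the bar showed level in the keeper at about y = -25 mm.
- The gasket gap had narrowed by about 3–4.5 mm from when the cover was first seated, at the upper side of the nominal 2.5 mm. That is inside the allowed 1–7 mm, and my edge readings are only good to 1–2 mm.
- The arm's force reading was near zero.

**Not confirmed:**
- My last picture was refused at the 12-view limit, so the final state was checked only from pixel values, not by eye.
- I did not measure the bystanders at the end. The timer and marker looked undisturbed in the last picture I viewed, but the screwdriver, meter and tape roll were not rechecked; the arm did not go near them.
- One handle measurement disagreed with the given sizes (89 mm radius against 80 mm), so I ignored it and went by feel.

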